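# Sort loose electrical parts into their trays

## Robot

A 6-joint arm with a two-finger parallel gripper is mounted at the origin on a cart in front of the work surface, level with it; the furniture and walls round the work are solid. World frame = base frame: x ahead of the robot, y to its left, z up, the work surface at z = 0. Lengths are in m, angles in degrees, forces in N, time in s.
With the tool pointing down it reaches from about 0.25 to 0.725 m from the base axis. Payload 9.7 kg.
Tool frame: the origin (TCP) lies where the fingers leave the gripper's body, on its centre line; the fingertips stand 73 mm ahead of it and the grasp point (between the pads) lies 54 mm ahead of it; z points along the fingers, y is the line along which they close (so a half turn about z gives the same grasp; the last joint's range is limited). The gripper opens to 85 mm and grips with 20 to 120 N. Pads are 22 mm wide; open, the fingers measure 114 mm over their backs; the gripper's body (76 mm by 85 mm) begins 54 mm behind the grasp point. The pads swing forward as they close: fully open they stand 13 mm farther back than shut.
Start: joints at [-72.422, 4.979, 10.078, 95.1, 0, 90], TCP at [0.166, -0.524, 0.304] pointing down, gripper open.
Joint ranges: [-179.16, 179.16], [-48.56, 103.87], [-65.8, 70.77], [-126.05, 130.52], [-82.76, 87.17], [-180, 180]. Speed limits (degrees/s): [127.2, 127.2, 147.25, 180, 180, 180].

## Interface

Orientations are given as [roll, pitch, yaw] about the fixed x, y, z axes, in that order (R = Rz(yaw) Ry(pitch) Rx(roll)).
In Python, from workcell import sensors, imaging, bot gives the robot as it stands.
- The arm moves only by the tool apply_moves, never from a script. Its argument "rows" is a list of rows, each a list of 3 entries, a list of its own where there are three numbers: the shift along the tool's x, y, z in units of 10 cm (1.0 is 10 cm), then the turn, a rotation vector about the tool's x, y, z in units of 30 degrees (1.0 is 30 degrees), then the opening, from 0 (shut) to 1 (fully open). A call has 1 to 20 rows; each row is the pose to reach, as a shift and turn from the pose commanded when the call began, along the tool's axes at that moment; what a row does not reach only later rows make up. A row lasts 1/10 s, in which the tool goes at most 50 mm and 8.59 degrees, less where a joint would pass 70% of its speed; a pose out of reach is approached as far as the arm can. A call with a number of a shift or a turn outside -1 to 1 is refused whole. A call with a gripper value outside its range is refused whole. The fingers move at their own pace and stop on an object; "force" is the grip in N (left out, the last holds). Time passes only in rows, so rows that repeat a pose let the fingers close. It gives the time, the measured TCP pose, the force, the opening and the grip force at its end, in the units of the state.
- sensors.get_obs(): the state, without advancing time (a new reading comes with each control period).
- imaging.camera(name): name is "scene" or "top" or "wrist"; returns (picture, depth): 420x560x3 uint8, red, green, blue; 420x560 float32, m along the optical axis (not along the pixel's ray), 0 where there is no reading.
- imaging.get_calibration(name): a dict with "intrinsics" (3x3 intrinsics, pixels), "world_from_camera" (4x4, takes a point from camera to world coordinates). Camera axes: x right, y down, z forward; pixel columns grow to the right and rows downward; lengths in m; the calibration is good to about 2 mm. The wrist camera is an equidistant fisheye: a pixel r from the principal point sees the ray r / f radians off the axis. A picture is of the moment at which its call begins: read the wrist's pose just before it. get_calibration takes no time and is no camera call; for the wrist camera it gives the pose at the moment of the call.
- bot.job_done(): hands the job in; it is judged then, once.
The state is a dict: "time": time; "q": joint angles; "qd": joint speeds; "joint_efforts": joint torques, N m; "ee_pos": TCP position; "tcp_rot": TCP orientation; "wrist_force": force on the tool from outside, world axes, zero at the start; "torque": the same for the moment, N m; "opening": finger opening in m; "grasp_force": force on a finger pad.
Only numpy, scipy, OpenCV 4.12 (cv2) and the standard library are available. Lean on these libraries where they do the work, as an engineer would, in place of code of your own. Each camera call takes 0.05 s, during which the arm holds its last target. There are 200 camera calls.

## Task

Sort the five loose electrical parts that stand among the trays: both white cartridge fuses with brass-coloured end caps into the yellow tray, both black pilot lamps into the blue tray, and the plug-in relay into the white tray. Stand every part upright on its tray's floor, the same way up as it stands now and clear of the rim, let go of it, and leave the brown knob insulator and the grey roll of tape where they are.

Things in the scene. Friction and masses are not known exactly. Their poses are not given: they have to be found in the camera images.
- fuse_long_center (a point): centre of the long cartridge fuse: white porcelain tube with pale brass end caps, standing on end, 27 mm diameter at the caps (24 mm at the middle), 80 mm high; each cap is 16 mm long and stands 1.4 mm proud of the tube, so a two-finger grip is best with the grasp point at the middle or 15 to 20 mm above it (under the top cap), not between; the point is 40 mm above its foot, z along the fuse
- fuse_short_center (a point): centre of the short cartridge fuse: same look, standing on end, 21 mm diameter at the caps (19 mm at the middle), 60 mm high; the point is 30 mm above its foot, z along the fuse
- lamp_red_center (a point): centre of the red pilot lamp: dark brown-black body standing on its red lens, two brass tabs on top, widest 32 mm (flange, 12 to 21 mm above its foot), a 28 mm wide nut 26 to 30 mm up, above and below it a 22 mm body up to 45 mm, 57 mm high over the tabs; the point is 28.5 mm above its foot, z up
- lamp_green_center (a point): centre of the green pilot lamp: the same as the red one but standing on a green lens; the point is 28.5 mm above its foot, z up
- relay_center (a point): centre of the plug-in relay: pale clear-covered block with a black base below and three flat prongs on top, 30 (its x) x 36 (its y) x 61 mm high, standing; the point is 31 mm above its foot, z up
- tray_yellow: the yellow sorting tray, fixed, where the two fuses belong. Open shallow tray, outside 112 (its x) x 68 (its y) x 12 mm high, walls and floor 3 mm thick (inside 106 x 62 mm, floor 3 mm above the desk). Origin at the centre of its underside, z up, x along its long side; a small blank card holder is on its -x end
- tray_blue: the blue sorting tray, fixed, where the two pilot lamps belong. Open shallow tray, outside 112 (its x) x 68 (its y) x 12 mm high, walls and floor 3 mm thick (inside 106 x 62 mm, floor 3 mm above the desk). Origin at the centre of its underside, z up, x along its long side; a small blank card holder is on its -x end
- tray_white: the white sorting tray, fixed, where the relay belongs. Open shallow tray, outside 112 (its x) x 68 (its y) x 12 mm high, walls and floor 3 mm thick (inside 106 x 62 mm, floor 3 mm above the desk). Origin at the centre of its underside, z up, x along its long side; a small blank card holder is on its -x end
- insulator_center (a point): centre of the brown porcelain knob insulator (45 mm diameter, 42 mm high) that stands among the parts; a bystander, to be left where it is; the point is 21 mm above the desk
- tape_center (a point): centre of the grey roll of tape (62 mm diameter, 19 mm high) that lies behind the work; a bystander, to be left where it is; the point is 9.5 mm above the desk
Things that resemble listed ones, but are neither listed nor needed, are in the scene too. Leave any purple look-alike of the part that bears fuse_long_center alone. What is shaped like the part that bears lamp_green_center but turquoise is not meant.

How it is judged (in metres and radians):
At the end, for the whole second after the job is handed in: Fuses in the yellow tray, lamps in the blue, relay in the white: each centre within 43 mm along and 24 mm across of the tray's middle, standing on the tray floor (height within 6 mm), tilt under 0.15 rad; insulator and tape within 20 mm of where they stood (x of fuse_long_center in the frame of tray_yellow between -0.043 and 0.043 m and y of fuse_long_center in the frame of tray_yellow between -0.024 and 0.024 m and z of fuse_long_center in the frame of tray_yellow between 0.037 and 0.049 m and angle between each of fuse_long_center, fuse_short_center, lamp_red_center, lamp_green_center, relay_center's own z axis and vertical below 0.15 rad and x of fuse_short_center in the frame of tray_yellow between -0.043 and 0.043 m and y of fuse_short_center in the frame of tray_yellow between -0.024 and 0.024 m and z of fuse_short_center in the frame of tray_yellow between 0.027 and 0.039 m and x of lamp_red_center in the frame of tray_blue between -0.043 and 0.043 m and y of lamp_red_center in the frame of tray_blue between -0.024 and 0.024 m and z of lamp_red_center in the frame of tray_blue between 0.0255 and 0.0375 m and x of lamp_green_center in the frame of tray_blue between -0.043 and 0.043 m and y of lamp_green_center in the frame of tray_blue between -0.024 and 0.024 m and z of lamp_green_center in the frame of tray_blue between 0.0255 and 0.0375 m and x of relay_center in the frame of tray_white between -0.043 and 0.043 m and y of relay_center in the frame of tray_white between -0.024 and 0.024 m and z of relay_center in the frame of tray_white between 0.028 and 0.04 m and distance of each of insulator_center, tape_center from where it was at the start of the episode below 0.02 m); the robot touches nothing.
It fails at once if the brown insulator is knocked over or pushed 20 mm or more from its place (distance of insulator_center from where it was at the start of the episode above 0.02 m or angle between insulator_center's own z axis and vertical above 0.4 rad).
It fails at once if the roll of tape is pushed 20 mm or more from its place (distance of tape_center from where it was at the start of the episode above 0.02 m).
It also fails if it takes over 112 s, if anything falls off the work surface, if the arm or the gripper's body presses on something with over 40 N, if the wrist force passes 120 N, or if a joint passes its speed limit or range.

## Working session

There is one attempt and no reset: what is moved stays moved. The work goes in short steps, Python scripts to look and compute and a tool call to move; the robot and the scene stay as the last step left them, time stands still between calls to the robot, and variables do not carry over. Pictures are saved under pics/ and viewed, at most 14 in all, crops included, and the job is handed in when it is done.

Besides the shell and the picture viewer there is one more tool, called after "Call:" by a JSON object that holds its "method" and its "body". apply_moves: Moves the arm, as the interface text tells. Its arguments: {"type":"object","properties":{"rows":{"type":"array"},"force":{"type":"number"}},"required":["rows"]}

```bash
mkdir -p pics; python3 - <<'E'
from workcell import sensors, imaging, bot
import cv2,numpy as np
o=sensors.get_obs();print(o)
for n in("scene","top"):
    p,d=imaging.camera(n);c=imaging.get_calibration(n)
    cv2.imwrite(f"pics/{n}0.png",p[:,:,::-1]);np.savez(f"{n}0.npz",p=p,d=d,K=c["intrinsics"],T=c["world_from_camera"])
    print(n,np.round(c["intrinsics"],1).tolist(),np.round(c["world_from_camera"],3).tolist())
E
```

```text
{'time': 0.0, 'q': array([-7.24214653e+01,  5.01289139e+00,  1.00320065e+01,  9.50992685e+01,
        6.28753224e-04,  8.99997255e+01]), 'qd': array([-0.05589123,  0.02839404,  0.00292763,  0.00681308, -0.01101448,
        0.05748073]), 'joint_efforts': array([ 4.82615851e-04, -5.20383132e+01,  4.64810729e+01,  1.61616696e-02,
        1.62463207e-04,  8.76835799e-06]), 'ee_pos': array([ 0.16606746, -0.52418455,  0.30314389]), 'tcp_rot': array([-1.79919847e+02, -6.29136636e-04,  1.75788083e+01]), 'wrist_force': array([-0.91798194,  0.09342068, -1.2836151 ]), 'torque': array([-0.03131829,  0.03570866,  0.01960266]), 'grasp_force': 0.0, 'opening': 0.08568800048067932}
scene [[394.1, 0.0, 276.8], [0.0, 394.1, 205.5], [0.0, 0.0, 1.0]] [[-0.84, -0.237, 0.488, 0.036], [-0.542, 0.383, -0.748, 0.617], [-0.01, -0.893, -0.45, 0.449], [0.0, 0.0, 0.0, 1.0]]
top [[386.9, 0.0, 277.4], [0.0, 386.9, 208.3], [0.0, 0.0, 1.0]] [[-0.048, -0.974, 0.22, 0.285], [-0.999, 0.048, -0.005, -0.063], [-0.006, -0.22, -0.976, 0.995], [0.0, 0.0, 0.0, 1.0]]
```

View pics/scene0.png

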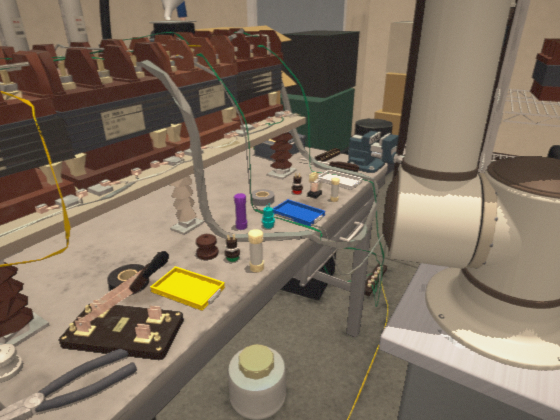

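View pics/top0.png

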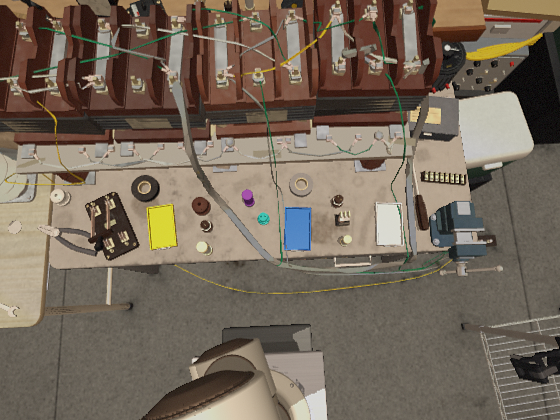

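The top view shows yellow tray (162,227), blue (298,229) and white (389,224). The fuses are at (203,247) and (347,240), the lamps at (207,225) and (337,201), and the relay at (343,218). The decoys are purple (248,197) and turquoise (263,217). The insulator is at (200,205) and the grey tape is (301,184) or (145,187). I'll confirm these in enlarged crops.

```bash
cat > h.py <<'E'
import numpy as np,cv2
def load(n): return np.load(n+".npz")
def cloud(z):
    d=z["d"];K=z["K"];T=z["T"];v,u=np.mgrid[:420,:560]
    P=np.stack([(u-K[0,2])/K[0,0]*d,(v-K[1,2])/K[1,1]*d,d],-1)
    return P@T[:3,:3].T+T[:3,3]
def ray(z,u,v,h):
    K=z["K"];T=z["T"];r=T[:3,:3]@np.array([(u-K[0,2])/K[0,0],(v-K[1,2])/K[1,1],1]);t=(h-T[2,3])/r[2]
    return T[:3,3]+t*r
E
python3 - <<'E'
from h import *
z=load("top0");P=cloud(z)
a=cv2.resize(z["p"][165:275,130:430],None,fx=2.66,fy=2.66,interpolation=cv2.INTER_CUBIC)
s=load("scene0")
b=cv2.resize(s["p"][165:300,140:380],None,fx=2.2,fy=2.2,interpolation=cv2.INTER_CUBIC)
o=np.zeros((a.shape[0]+b.shape[0],max(a.shape[1],b.shape[1]),3),np.uint8);o[:a.shape[0],:a.shape[1]]=a;o[a.shape[0]:,:b.shape[1]]=b
print(o.shape);cv2.imwrite("pics/crop0.png",o[:600,:,::-1])
for u,v in [(175,85),(185,130),(195,165),(215,195),(240,225),(260,245),(275,258),(285,263),(310,268),(350,271),(400,268),(408,200),(410,150),(255,95),(270,130),(274,170),(278,220),(162,227),(298,229),(389,224),(100,250),(230,180),(380,260)]:
    print((u,v),np.round(P[v,u],3))
E
```

```text
(590, 798, 3)
(175, 85) [0.666 0.108 0.361]
(185, 130) [0.593 0.098 0.326]
(195, 165) [0.551 0.096 0.25 ]
(215, 195) [0.538 0.087 0.056]
(240, 225) [0.467 0.031 0.014]
(260, 245) [ 0.412 -0.019  0.015]
(275, 258) [ 0.379 -0.055 -0.001]
(285, 263) [ 0.367 -0.081 -0.02 ]
(310, 268) [ 0.353 -0.148 -0.063]
(350, 271) [ 0.342 -0.264 -0.109]
(400, 268) [ 0.376 -0.595 -0.72 ]
(408, 200) [ 0.511 -0.409  0.013]
(410, 150) [ 0.593 -0.375  0.163]
(255, 95) [ 0.654 -0.035  0.332]
(270, 130) [ 0.644 -0.059  0.194]
(274, 170) [ 0.614 -0.064  0.002]
(278, 220) [ 0.477 -0.068  0.002]
(162, 227) [0.473 0.235 0.002]
(298, 229) [ 0.45  -0.119  0.004]
(389, 224) [ 0.453 -0.356 -0.   ]
(100, 250) [0.401 0.325 0.151]
(230, 180) [ 0.593  0.055 -0.   ]
(380, 260) [ 0.417 -0.515 -0.735]
```

View pics/crop0.png

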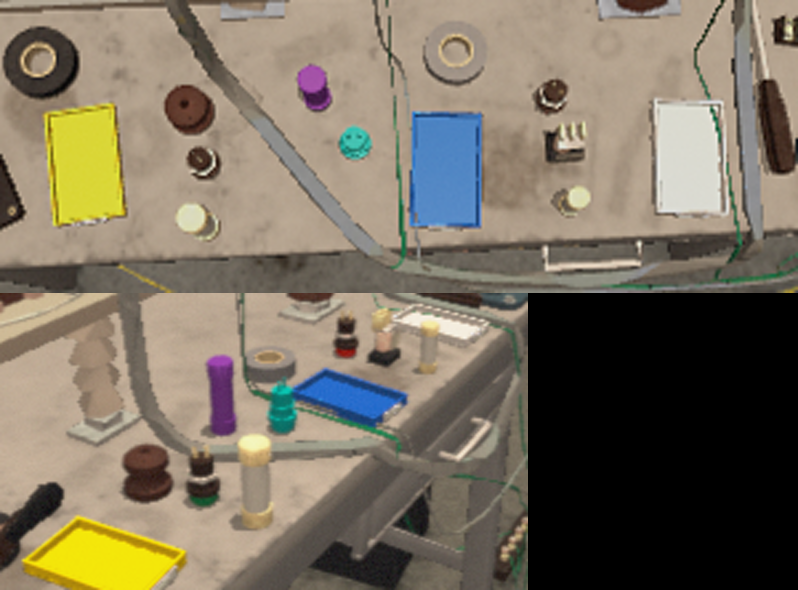

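The crop confirms each candidate.
- Long fuse at (203,247): large, white with brass caps.
- Green lamp at (207,225): green lens in the scene view. The turquoise (263,217) and purple (248,197) look-alikes are excluded.
- Red lamp at (337,201): red lens.
- Relay at (343,218).
- Short fuse at (347,240).
- Grey tape at (301,184). The black roll at (145,187) is not the one meant.

Next I'll measure them.

```bash
cat > meas.py <<'E'
from h import *
z=load("top0");P=cloud(z);s=load("scene0");Q=cloud(s)
allp=np.vstack([P.reshape(-1,3)]); q=Q.reshape(-1,3)
desk=[P[230,225,2],P[240,320,2],P[210,370,2]];print("desk",np.round(desk,4), np.round(np.median(Q[262:268,232:238,2]),4))
c={"fl":(203,247,.08,.0135),"gl":(207,225,.03,.016),"rl":(337,201,.03,.016),"re":(343,218,.045,.02),"fs":(347,240,.06,.0105),"ins":(200,205,.042,.022),"tape":(301,184,.019,.031)}
for k,(u,v,h,r) in c.items():
    g=ray(z,u,v,h)
    o=[]
    for A in (P.reshape(-1,3),q):
        m=(np.hypot(*(A[:,:2]-g[:2]).T)<r+.02)&(A[:,2]>.012)
        B=A[m]
        T=B[B[:,2]>B[:,2].max()-.012] if len(B) else B
        if len(B): o+=[len(B),np.round(B[:,:2].min(0),3).tolist(),np.round(B[:,:2].max(0),3).tolist(),round(float(B[:,2].max()),3),"top mid",np.round((T[:,:2].min(0)+T[:,:2].max(0))/2,3).tolist(),"|"]
    print(k,np.round(g,3),*o)
hsv=cv2.cvtColor(z["p"],cv2.COLOR_RGB2HSV)
M={"y":((24,150,120),(34,255,255),(162,227)),"b":((100,120,80),(125,255,255),(298,229)),"w":((0,0,190),(180,40,255),(389,224))}
for k,(lo,hi,(u,v)) in M.items():
    m=cv2.inRange(hsv,lo,hi);w=np.zeros_like(m);w[v-35:v+35,u-25:u+25]=255;m&=w
    m=cv2.morphologyEx(m,cv2.MORPH_CLOSE,np.ones((5,5)))
    cs,_=cv2.findContours(m,0,2);x=max(cs,key=cv2.contourArea)[:,0]
    W=np.array([ray(z,a,b,.010)[:2] for a,b in x],np.float32)
    print(k,[np.round(t,4) for t in cv2.minAreaRect(W)])
E
python3 meas.py
```

```text
desk [ 0.0023 -0.      0.0049] 0.0
fl [0.406 0.113 0.08 ] 166 [0.394, 0.104] [0.42, 0.13] 0.084 top mid [0.407, 0.117] | 496 [0.396, 0.106] [0.423, 0.132] 0.081 top mid [0.41, 0.119] |
gl [0.468 0.113 0.03 ] 127 [0.452, 0.102] [0.501, 0.13] 0.057 top mid [0.467, 0.117] | 275 [0.454, 0.105] [0.483, 0.133] 0.057 top mid [0.467, 0.118] |
rl [ 0.514 -0.221  0.03 ] 133 [0.478, -0.239] [0.527, -0.208] 0.058 top mid [0.502, -0.224] | 171 [0.478, -0.242] [0.534, -0.206] 0.061 top mid [0.501, -0.23] |
re [ 0.466 -0.23   0.045] 177 [0.454, -0.25] [0.506, -0.215] 0.064 top mid [0.474, -0.232] | 199 [0.457, -0.247] [0.505, -0.213] 0.062 top mid [0.477, -0.232] |
fs [ 0.408 -0.233  0.06 ] 89 [0.401, -0.242] [0.421, -0.223] 0.064 top mid [0.411, -0.232] | 149 [0.403, -0.242] [0.423, -0.221] 0.062 top mid [0.413, -0.231] |
ins [0.518 0.128 0.042] 373 [0.478, 0.086] [0.55, 0.149] 0.258 top mid [0.549, 0.1] | 976 [0.476, 0.086] [0.555, 0.153] 0.255 top mid [0.55, 0.102] |
tape [ 0.567 -0.133  0.019] 984 [0.536, -0.182] [0.617, -0.085] 0.185 top mid [0.6, -0.138] | 521 [0.539, -0.181] [0.616, -0.086] 0.183 top mid [0.601, -0.136] |
y [array([0.4748, 0.2354]), array([0.1119, 0.0683]), np.float64(6.2111)]
b [array([ 0.4525, -0.1158]), array([0.067 , 0.1104]), np.float64(86.1689)]
w [array([ 0.4534, -0.3549]), array([0.0675, 0.1129]), np.float64(85.7208)]
```

Call:
{"method": "apply_moves", "body": {"rows": [[[0.4, -0.3, 0], [0, 0, 0.28], 1], [[0.8, -0.5, 0], [0, 0, 0.56], 1], [[1, -0.63, 0], [0, 0, 0.586], 1], [[1, -0.63, 0], [0, 0, 0.586], 1], [[1, -0.63, 0], [0, 0, 0.586], 1]]}}

```text
time: 0.6
ee_pos: [0.2427, -0.4338, 0.3038]
tcp_rot: [180.0, 0.0, 0.1]
wrist_force: [-0.5, -0.0, 0.5]
opening: 0.0856
grasp_force: 0.0
```

Call:
{"method": "apply_moves", "body": {"rows": [[[0.4, -0.5, 0], [0, 0, 0], 1], [[0.85, -1, 0], [0, 0, 0], 1], [[0.85, -1, 0], [0, 0, 0], 1], [[0.85, -1, 0], [0, 0, 0], 1]]}}

```text
time: 1.0
ee_pos: [0.3287, -0.3327, 0.3038]
tcp_rot: [-180.0, -0.0, 0.2]
wrist_force: [-0.3, -0.7, 0.6]
opening: 0.0856
grasp_force: 0.0
```

Call:
{"method": "apply_moves", "body": {"rows": [[[0.4, -0.5, 0], [0, 0, 0], 1], [[0.85, -1, 0], [0, 0, 0], 1], [[0.85, -1, 0.2], [0, 0, 0], 1], [[0.85, -1, 0.2], [0, 0, 0], 1], [[0.85, -1, 0.2], [0, 0, 0], 1]]}}

```text
time: 1.5
ee_pos: [0.4122, -0.2347, 0.2833]
tcp_rot: [-180.0, 0.1, 0.0]
wrist_force: [-0.7, -1.0, 0.8]
opening: 0.0854
grasp_force: 0.0
```

```bash
cat > snap.py <<'E'
import sys
from workcell import sensors, imaging
import cv2,numpy as np
n,name=sys.argv[1:3]
c=imaging.get_calibration(n);p,d=imaging.camera(n)
cv2.imwrite(f"pics/{name}.png",p[:,:,::-1]);np.savez(name+".npz",p=p,d=d,K=c["intrinsics"],T=c["world_from_camera"])
print(np.round(c["intrinsics"],1).tolist(),np.round(c["world_from_camera"],3).tolist())
E
python3 snap.py wrist w1
```

```text
[[325.2, 0.0, 285.3], [0.0, 325.2, 212.9], [0.0, 0.0, 1.0]] [[0.001, -0.964, -0.267, 0.48], [-1.0, -0.001, 0.0, -0.234], [-0.001, 0.267, -0.964, 0.353], [0.0, 0.0, 0.0, 1.0]]
```

View pics/w1.png

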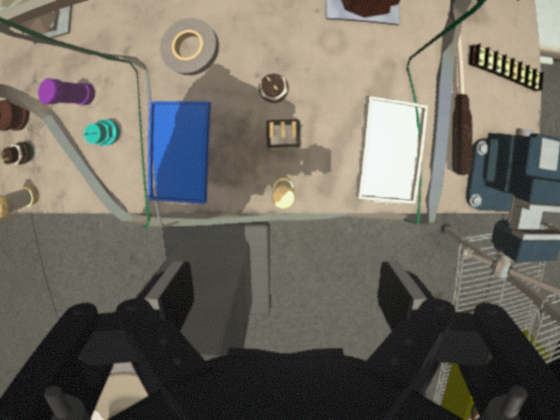

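The wrist view shows the red lamp (273,87), relay (284,132), short fuse (285,192), blue tray (180,150) and white tray (392,150), with a green wire near its right edge.

```bash
cat >> h.py <<'E'
def fcloud(z):
    d=z["d"];K=z["K"];T=z["T"];v,u=np.mgrid[:420,:560]
    x=u-K[0,2];y=v-K[1,2];r=np.hypot(x,y)+1e-9;t=np.tan(np.minimum(r/K[0,0],1.5))/r
    P=np.stack([x*t*d,y*t*d,d],-1)
    return P@T[:3,:3].T+T[:3,3]
def clus(A,c,rad,lo,hi):
    A=A.reshape(-1,3);m=(np.hypot(A[:,0]-c[0],A[:,1]-c[1])<rad)&(A[:,2]>lo)&(A[:,2]<hi);return A[m]
E
python3 - <<'E'
from h import *
z=load("w1");P=fcloud(z)
print("desk",np.round(P[180,320],3),"tray floor",np.round(P[150,392],3))
for k,c,lo in [("fs",(.412,-.232),.05),("re",(.475,-.231),.030),("rebase",(.475,-.231),.008),("rl",(.514,-.223),.04),("rlall",(.514,-.223),.01)]:
    B=clus(P,c,.026,lo,.09)
    r=cv2.minAreaRect(B[:,:2].astype(np.float32))
    print(k,len(B),np.round(B.min(0),3),np.round(B.max(0),3),"mid",np.round((B.min(0)+B.max(0))/2,3),[np.round(t,3) for t in r])
hsv=cv2.cvtColor(z["p"],cv2.COLOR_RGB2HSV)
m=cv2.inRange(hsv,(40,80,20),(85,255,255))
m[:, :400]=0;m[260:]=0
W=P[m>0];W=W[np.argsort(W[:,0])][::12];print("wire",np.round(W,3).tolist())
T=load("top0");s=T["p"];hs=cv2.cvtColor(s,cv2.COLOR_RGB2HSV);m=cv2.inRange(hs,(40,80,20),(85,255,255));m[:,:385]=0;m[:,420:]=0;m[:160]=0;m[265:]=0
Pt=cloud(T);W=Pt[m>0];print("wire top",np.round(W[::4],3).tolist())
E
```

```text
desk [ 0.42  -0.272 -0.001] tray floor [ 0.456 -0.352  0.003]
fs 427 [ 0.405 -0.242  0.05 ] [ 0.425 -0.221  0.062] mid [ 0.415 -0.231  0.056] [array([ 0.415, -0.231]), array([0.02 , 0.021]), np.float64(1.367)]
re 527 [ 0.458 -0.244  0.032] [ 0.483 -0.219  0.063] mid [ 0.47  -0.231  0.048] [array([ 0.471, -0.231]), array([0.025, 0.025]), np.float64(1.344)]
rebase 979 [ 0.457 -0.249  0.009] [ 0.487 -0.213  0.063] mid [ 0.472 -0.231  0.036] [array([ 0.472, -0.231]), array([0.029, 0.036]), np.float64(2.345)]
rl 430 [ 0.508 -0.232  0.041] [ 0.529 -0.211  0.058] mid [ 0.519 -0.221  0.049] [array([ 0.519, -0.221]), array([0.021, 0.021]), np.float64(88.825)]
rlall 721 [ 0.504 -0.236  0.012] [ 0.535 -0.206  0.058] mid [ 0.519 -0.221  0.035] [array([ 0.519, -0.222]), array([0.029, 0.031]), np.float64(23.539)]
wire [[0.366, -0.404, -0.02], [0.376, -0.393, 0.002], [0.381, -0.39, 0.003], [0.387, -0.391, 0.004], [0.421, -0.389, 0.005], [0.463, -0.479, 0.061], [0.486, -0.382, 0.004], [0.494, -0.38, 0.005], [0.515, -0.378, 0.003], [0.53, -0.374, 0.003], [0.556, -0.347, 0.152], [0.556, -0.343, 0.181], [0.556, -0.347, 0.15], [0.556, -0.34, 0.197], [0.556, -0.343, 0.179], [0.557, -0.345, 0.169], [0.557, -0.341, 0.192], [0.557, -0.348, 0.142], [0.557, -0.346, 0.155], [0.557, -0.341, 0.193], [0.557, -0.343, 0.183], [0.557, -0.345, 0.165], [0.558, -0.341, 0.192], [0.558, -0.345, 0.169], [0.558, -0.347, 0.153]]
wire top [[0.555, -0.341, 0.206], [0.555, -0.349, 0.159], [0.554, -0.354, 0.118], [0.556, -0.364, 0.052], [0.552, -0.367, 0.021], [0.54, -0.373, 0.003], [0.52, -0.378, 0.006], [0.498, -0.381, 0.006], [0.49, -0.385, 0.007], [0.479, -0.383, 0.008], [0.471, -0.385, 0.007], [0.437, -0.39, 0.003], [0.421, -0.39, 0.006], [0.411, -0.392, 0.004], [0.398, -0.393, 0.005], [0.387, -0.391, 0.007], [0.377, -0.393, 0.004], [0.372, -0.395, 0.004], [0.365, -0.395, -0.006], [0.361, -0.396, -0.019], [0.358, -0.398, -0.037]]
```

Call:
{"method": "apply_moves", "body": {"rows": [[[0.01, -0.03, 0.5], [0, 0, 0], 1], [[0.01, -0.03, 1], [0, 0, 0], 1], [[0.01, -0.03, 1], [0, 0, 0], 0.6], [[0.01, -0.03, 1], [0, 0, 0], 0.6]], "force": 40}}

```text
time: 1.95
ee_pos: [0.4129, -0.2321, 0.1852]
tcp_rot: [180.0, 0.0, -0.1]
wrist_force: [0.2, 0.0, 0.6]
opening: 0.0592
grasp_force: 0.0
```

Call:
{"method": "apply_moves", "body": {"rows": [[[0, 0, 0.4], [0, 0, 0], 0.6], [[0, 0, 0.8], [0, 0, 0], 0.6], [[0, 0, 0.99], [0, 0, 0], 0.6], [[0, 0, 0.99], [0, 0, 0], 0.6], [[0, 0, 0.99], [0, 0, 0], 0.3], [[0, 0, 0.99], [0, 0, 0], 0.1], [[0, 0, 0.99], [0, 0, 0], 0], [[0, 0, 0.99], [0, 0, 0], 0], [[0, 0, 0.99], [0, 0, 0], 0], [[0, 0, 0.99], [0, 0, 0], 0]]}}

```text
time: 2.95
ee_pos: [0.4149, -0.2321, 0.0879]
tcp_rot: [179.8, -0.2, -0.0]
wrist_force: [-0.6, 0.3, 7.7]
opening: 0.0184
grasp_force: 38.7
```

Call:
{"method": "apply_moves", "body": {"rows": [[[0, 0, -0.3], [0, 0, 0], 0], [[0, 0, -0.7], [0, 0, 0], 0], [[0, -0.3, -1], [0, 0, 0], 0], [[0, -0.6, -1], [0, 0, 0], 0], [[0, -1, -1], [0, 0, 0], 0]]}}

```text
time: 3.45
ee_pos: [0.4142, -0.131, 0.1877]
tcp_rot: [179.9, -0.3, -0.1]
wrist_force: [0.1, 0.6, -0.2]
opening: 0.0184
grasp_force: 39.6
```

Call:
{"method": "apply_moves", "body": {"rows": [[[0, -0.4, -0.2], [0, 0, 0], 0], [[0, -0.8, -0.2], [0, 0, 0], 0], [[0, -1, -0.2], [0, 0, 0], 0]]}}

```text
time: 3.75
ee_pos: [0.4137, -0.0288, 0.2073]
tcp_rot: [-180.0, -0.2, 0.1]
wrist_force: [-0.1, -0.3, 0.3]
opening: 0.0187
grasp_force: 39.6
```

Call:
{"method": "apply_moves", "body": {"rows": [[[0, -0.4, 0], [0, 0, 0], 0], [[0, -0.8, 0], [0, 0, 0], 0], [[0, -1, 0], [0, 0, 0], 0]]}}

```text
time: 4.05
ee_pos: [0.4157, 0.0267, 0.206]
tcp_rot: [-178.2, -0.1, 2.8]
wrist_force: [0.7, -0.2, -0.7]
opening: 0.0187
grasp_force: 39.6
```

Call:
{"method": "apply_moves", "body": {"rows": [[[0, -0.4, 0], [0, 0, 0], 0], [[0, -0.8, 0], [0, 0, 0], 0], [[0, -1, 0], [0, 0, 0], 0], [[0, -1, 0], [0, 0, 0], 0]]}}

```text
time: 4.45
ee_pos: [0.4179, 0.0562, 0.2077]
tcp_rot: [-176.3, 0.1, 5.8]
wrist_force: [-0.6, 0.2, -0.3]
opening: 0.0186
grasp_force: 39.6
```

```bash
python3 -c "
from workcell import sensors
import numpy as np
for k,v in sensors.get_obs().items(): print(k,np.round(v,2))"
```

```text
time 4.45
q [  5.78 -13.49 -17.97  85.62   3.72 179.95]
qd [ 1.17  0.74  0.62  0.04  0.56 -0.01]
joint_efforts [ 1.900e-01 -3.266e+01  4.748e+01  1.000e-02  2.900e-01  0.000e+00]
ee_pos [0.42 0.06 0.21]
tcp_rot [-1.7628e+02  1.0000e-01  5.8300e+00]
wrist_force [-0.55  0.2  -0.32]
torque [-0.03 -0.01  0.  ]
grasp_force 39.57
opening 0.02
```

```bash
cat > go.py <<'E'
import sys,numpy as np
from scipy.spatial.transform import Rotation as R
from workcell import sensors
o=sensors.get_obs();C=R.from_euler("xyz",o["tcp_rot"],degrees=True)
a=list(map(float,sys.argv[1:]))   # x y z yaw
D=R.from_euler("xyz",[180,0,a[3]],degrees=True)
print("pos",np.round(o["ee_pos"],4),"shift",np.round(C.inv().apply(np.array(a[:3])-o["ee_pos"])*10,3),"turn",np.round(np.degrees((C.inv()*D).as_rotvec())/30,3))
E
python3 go.py .43 .15 .207 30
```

```text
pos [0.4179 0.0562 0.2077] shift [ 0.216 -0.919  0.067] turn [-0.123 -0.023 -0.805]
```

Call:
{"method": "apply_moves", "body": {"rows": [[[0, 0, 0], [-0.05, -0.01, -0.28], 0], [[0.05, -0.2, 0], [-0.1, -0.02, -0.56], 0], [[0.1, -0.5, 0.03], [-0.123, -0.023, -0.805], 0], [[0.216, -0.919, 0.067], [-0.123, -0.023, -0.805], 0], [[0.216, -0.919, 0.067], [-0.123, -0.023, -0.805], 0], [[0.216, -0.919, 0.067], [-0.123, -0.023, -0.805], 0]]}}

```text
time: 5.05
ee_pos: [0.4297, 0.1503, 0.2066]
tcp_rot: [180.0, 0.1, 30.1]
wrist_force: [-0.6, -0.2, -0.1]
opening: 0.0186
grasp_force: 39.6
```

```bash
python3 go.py .498 .238 .16 30
```

```text
pos [0.4297 0.1503 0.2066] shift [ 1.031 -0.417  0.465] turn [0.001 0.002 0.002]
```

Call:
{"method": "apply_moves", "body": {"rows": [[[0.5, -0.2, 0], [0, 0, 0], 0], [[0.9, -0.4, 0], [0, 0, 0], 0], [[1, -0.43, 0.2], [0, 0, 0], 0], [[1, -0.43, 0.5], [0, 0, 0], 0], [[1, -0.43, 0.5], [0, 0, 0], 0], [[1, -0.43, 0.5], [0, 0, 0], 0]]}}

```text
time: 5.65
ee_pos: [0.4948, 0.236, 0.1572]
tcp_rot: [180.0, 0.1, 29.9]
wrist_force: [0.3, 0.2, 0.6]
opening: 0.0186
grasp_force: 39.6
```

```bash
python3 go.py .498 .238 .0915 30; python3 snap.py scene s1; python3 - <<'E'
import cv2
p=cv2.imread('pics/s1.png');cv2.imwrite('pics/s1c.png',cv2.resize(p[180:330,100:320],None,fx=3,fy=3,interpolation=cv2.INTER_CUBIC))
E
```

```text
pos [0.4948 0.236  0.1572] shift [ 0.038 -0.002  0.657] turn [ 0.001  0.002 -0.003]
[[394.1, 0.0, 276.8], [0.0, 394.1, 205.5], [0.0, 0.0, 1.0]] [[-0.84, -0.237, 0.488, 0.036], [-0.542, 0.383, -0.748, 0.617], [-0.01, -0.893, -0.45, 0.449], [0.0, 0.0, 0.0, 1.0]]
```

View pics/s1c.png

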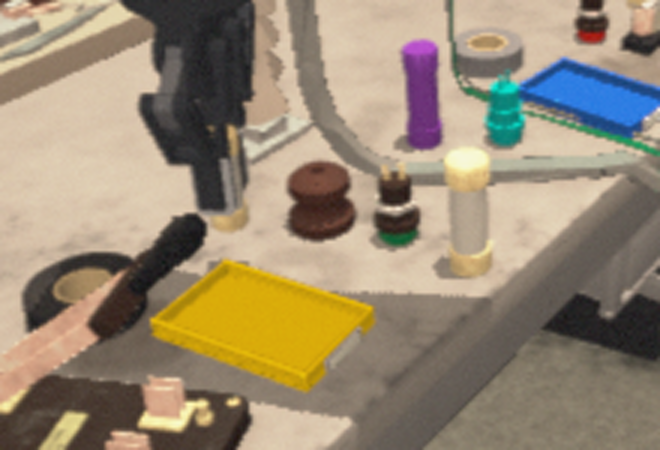

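The crop shows the short fuse hanging upright in the gripper at (230,215), above the far half of the tray. I'll lower and release it.

Call:
{"method": "apply_moves", "body": {"rows": [[[0.04, 0, 0.3], [0, 0, 0], 0], [[0.04, 0, 0.5], [0, 0, 0], 0], [[0.04, 0, 0.6], [0, 0, 0], 0], [[0.04, 0, 0.65], [0, 0, 0], 0], [[0.04, 0, 0.65], [0, 0, 0], 0]]}}

```text
time: 6.2
ee_pos: [0.4986, 0.2391, 0.0927]
tcp_rot: [180.0, -0.0, 30.0]
wrist_force: [0.2, 0.3, -1.3]
opening: 0.0183
grasp_force: 39.6
```

Call:
{"method": "apply_moves", "body": {"rows": [[[0, 0, 0], [0, 0, 0], 0.3], [[0, 0, 0], [0, 0, 0], 0.45], [[0, 0, 0], [0, 0, 0], 0.5], [[0, 0, 0], [0, 0, 0], 0.5], [[0, 0, -0.3], [0, 0, 0], 0.5], [[0, 0, -0.7], [0, 0, 0], 0.5], [[0, 0, -1], [0, 0, 0], 0.5], [[0, 0, -1], [0, 0, 0], 0.5]]}}

```text
time: 7.0
ee_pos: [0.4998, 0.24, 0.1969]
tcp_rot: [180.0, -0.4, 30.0]
wrist_force: [-0.6, 0.1, 0.0]
opening: 0.0429
grasp_force: 0.0
```

```bash
python3 go.py .41 .118 .19 25; python3 snap.py wrist w2
```

```text
pos [0.4998 0.24   0.1969] shift [-1.388  0.607  0.059] turn [ 0.001 -0.014  0.167]
[[325.2, 0.0, 285.3], [0.0, 325.2, 212.9], [0.0, 0.0, 1.0]] [[0.5, -0.836, -0.224, 0.558], [-0.866, -0.483, -0.13, 0.275], [0.0, 0.258, -0.966, 0.267], [0.0, 0.0, 0.0, 1.0]]
```

View pics/w2.png

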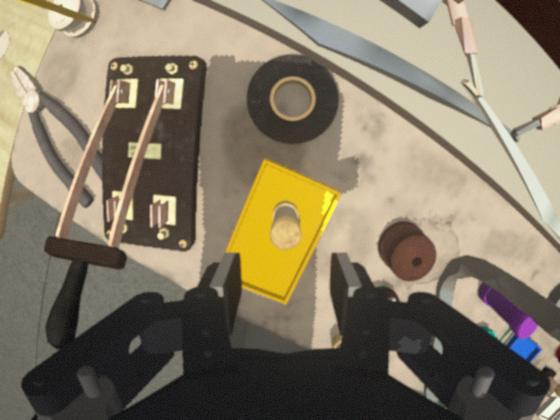

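The short fuse stands in the yellow tray at about (287,225). I'll check its position and go on to the long fuse.

Call:
{"method": "apply_moves", "body": {"rows": [[[-0.4, 0.2, 0], [0, 0, 0], 0.6], [[-0.8, 0.4, 0], [0, 0, 0], 0.6], [[-1, 0.44, 0], [0, 0, 0], 0.6], [[-1, 0.44, 0], [0, 0, 0.17], 0.6], [[-1, 0.44, 0], [0, 0, 0.17], 0.6]]}}

```text
time: 7.55
ee_pos: [0.4333, 0.1506, 0.1911]
tcp_rot: [180.0, 0.0, 24.8]
wrist_force: [0.1, -0.3, -0.6]
opening: 0.0512
grasp_force: 0.0
```

```bash
python3 go.py .409 .118 .155 25; python3 snap.py wrist w3;python3 - <<'E'
from h import *
P=fcloud(load("w2"))
B=clus(P,(.5,.24),.02,.05,.09);print("fs",len(B),np.round(B.min(0),3),np.round(B.max(0),3))
P=fcloud(load("w3"))
for k,c,lo in [("fl",(.409,.118),.06),("gl",(.468,.118),.035),("gltop",(.468,.118),.012)]:
    B=clus(P,c,.022,lo,.095)
    if len(B):print(k,len(B),np.round(B.min(0),3),np.round(B.max(0),3),np.round((B.min(0)+B.max(0))/2,3))
E
```

```text
pos [0.4333 0.1506 0.1911] shift [-0.357  0.195  0.361] turn [ 0.     0.001 -0.007]
[[325.2, 0.0, 285.3], [0.0, 325.2, 212.9], [0.0, 0.0, 1.0]] [[0.42, -0.875, -0.242, 0.495], [-0.908, -0.404, -0.111, 0.18], [-0.0, 0.266, -0.964, 0.261], [0.0, 0.0, 0.0, 1.0]]
fs 857 [0.488 0.229 0.05 ] [0.509 0.25  0.065]
fl 1546 [0.397 0.107 0.06 ] [0.424 0.133 0.082] [0.411 0.12  0.071]
gl 836 [0.459 0.108 0.035] [0.481 0.13  0.058] [0.47  0.119 0.047]
gltop 1412 [0.455 0.107 0.012] [0.485 0.135 0.058] [0.47  0.121 0.035]
```

Call:
{"method": "apply_moves", "body": {"rows": [[[-0.344, 0.19, 0], [0, 0, 0], 0.6], [[-0.344, 0.19, 0], [0, 0, 0], 0.6], [[-0.344, 0.19, 0.4], [0, 0, 0], 0.6], [[-0.344, 0.19, 0.8], [0, 0, 0], 0.6], [[-0.344, 0.19, 0.98], [0, 0, 0], 0.6], [[-0.344, 0.19, 0.98], [0, 0, 0], 0.6], [[-0.344, 0.19, 0.98], [0, 0, 0], 0.6]]}}

```text
time: 8.3
ee_pos: [0.4108, 0.1197, 0.0942]
tcp_rot: [180.0, 0.0, 25.0]
wrist_force: [0.5, 0.1, 0.7]
opening: 0.0513
grasp_force: 0.0
```

Call:
{"method": "apply_moves", "body": {"rows": [[[0, 0, 0], [0, 0, 0], 0.3], [[0, 0, 0], [0, 0, 0], 0.1], [[0, 0, 0], [0, 0, 0], 0], [[0, 0, 0], [0, 0, 0], 0], [[0, 0, 0], [0, 0, 0], 0]]}}

```text
time: 8.8
ee_pos: [0.4114, 0.1197, 0.0954]
tcp_rot: [180.0, -0.2, 24.9]
wrist_force: [-0.4, 0.3, 6.8]
opening: 0.0233
grasp_force: 38.5
```

Call:
{"method": "apply_moves", "body": {"rows": [[[0, 0, -0.4], [0, 0, 0], 0], [[0, 0, -0.8], [0, 0, 0], 0], [[0, 0, -1], [0, 0, 0], 0], [[0, 0, -1], [0, 0, 0], 0]]}}

```text
time: 9.2
ee_pos: [0.4118, 0.1198, 0.1974]
tcp_rot: [179.9, -0.3, 24.9]
wrist_force: [0.6, 0.5, -1.3]
opening: 0.0232
grasp_force: 38.7
```

```bash
python3 go.py .449 .2326 .195 30
```

```text
pos [0.4118 0.1198 0.1974] shift [ 0.812 -0.866  0.028] turn [ 0.002 -0.011 -0.17 ]
```

Call:
{"method": "apply_moves", "body": {"rows": [[[0.3, -0.3, 0], [0, 0, -0.17], 0], [[0.6, -0.65, 0], [0, 0, -0.17], 0], [[0.81, -0.87, 0], [0, 0, -0.17], 0], [[0.81, -0.87, 0], [0, 0, -0.17], 0], [[0.81, -0.87, 0], [0, 0, -0.17], 0]]}}

```text
time: 9.7
ee_pos: [0.447, 0.2327, 0.1926]
tcp_rot: [180.0, 0.1, 30.1]
wrist_force: [0.3, 0.4, -0.8]
opening: 0.0231
grasp_force: 38.9
```

```bash
python3 go.py .449 .2326 .099 30
```

```text
pos [0.447  0.2327 0.1926] shift [0.019 0.011 0.936] turn [0.    0.004 0.002]
```

Call:
{"method": "apply_moves", "body": {"rows": [[[0.02, 0.01, 0.4], [0, 0, 0], 0], [[0.02, 0.01, 0.75], [0, 0, 0], 0], [[0.02, 0.01, 0.88], [0, 0, 0], 0], [[0.02, 0.01, 0.93], [0, 0, 0], 0], [[0.02, 0.01, 0.93], [0, 0, 0], 0], [[0.02, 0.01, 0.93], [0, 0, 0], 0]]}}

```text
time: 10.3
ee_pos: [0.4503, 0.2327, 0.1026]
tcp_rot: [180.0, -0.1, 30.0]
wrist_force: [-0.3, -0.5, -1.1]
opening: 0.0235
grasp_force: 38.9
```

Call:
{"method": "apply_moves", "body": {"rows": [[[0, 0, 0], [0, 0, 0], 0.3], [[0, 0, 0], [0, 0, 0], 0.45], [[0, 0, 0], [0, 0, 0], 0.55], [[0, 0, 0], [0, 0, 0], 0.55], [[0, 0, -0.3], [0, 0, 0], 0.6], [[0, 0, -0.7], [0, 0, 0], 0.6], [[0, 0, -1], [0, 0, 0], 0.6], [[0, 0, -1], [0, 0, 0], 0.6]]}}

```text
time: 11.1
ee_pos: [0.451, 0.2333, 0.2056]
tcp_rot: [180.0, -0.4, 30.0]
wrist_force: [0.5, -0.0, 0.3]
opening: 0.0513
grasp_force: 0.0
```

```bash
python3 go.py .47 .12 .17 22; python3 snap.py wrist w4;python3 - <<'E'
from h import *
P=fcloud(load("w4"))
for k,c,lo in [("fl",(.449,.2326),.06),("fs",(.4985,.2395),.05)]:
    B=clus(P,c,.02,lo,.095)
    if len(B):print(k,len(B),np.round(B.min(0),3),np.round(B.max(0),3),np.round((B.min(0)+B.max(0))/2,3))
E
```

```text
pos [0.451  0.2333 0.2056] shift [-0.404  1.076  0.353] turn [ 0.    -0.013  0.267]
[[325.2, 0.0, 285.3], [0.0, 325.2, 212.9], [0.0, 0.0, 1.0]] [[0.5, -0.836, -0.224, 0.51], [-0.866, -0.483, -0.13, 0.268], [0.0, 0.259, -0.966, 0.276], [0.0, 0.0, 0.0, 1.0]]
fl 1407 [0.441 0.213 0.061] [0.467 0.238 0.085] [0.454 0.225 0.073]
fs 809 [0.487 0.229 0.052] [0.509 0.25  0.065] [0.498 0.239 0.059]
```

Call:
{"method": "apply_moves", "body": {"rows": [[[-0.1, 0.3, 0], [0, 0, 0.27], 0.6], [[-0.3, 0.7, 0], [0, 0, 0.27], 0.6], [[-0.4, 1, 0.2], [0, 0, 0.27], 0.6], [[-0.4, 1, 0.2], [0, 0, 0.27], 0.6], [[-0.4, 1, 0.2], [0, 0, 0.27], 0.6]]}}

```text
time: 11.65
ee_pos: [0.4646, 0.1255, 0.1798]
tcp_rot: [-180.0, 0.1, 21.8]
wrist_force: [-0.4, 0.0, 0.7]
opening: 0.0511
grasp_force: 0.0
```

```bash
python3 go.py .47 .12 .0865 22; python3 snap.py scene s2; python3 - <<'E'
import cv2
p=cv2.imread('pics/s2.png');cv2.imwrite('pics/s2c.png',cv2.resize(p[180:330,100:320],None,fx=3,fy=3,interpolation=cv2.INTER_CUBIC))
E
```

```text
pos [0.4646 0.1255 0.1798] shift [0.032 0.071 0.933] turn [-0.001  0.004 -0.006]
[[394.1, 0.0, 276.8], [0.0, 394.1, 205.5], [0.0, 0.0, 1.0]] [[-0.84, -0.237, 0.488, 0.036], [-0.542, 0.383, -0.748, 0.617], [-0.01, -0.893, -0.45, 0.449], [0.0, 0.0, 0.0, 1.0]]
```

View pics/s2c.png

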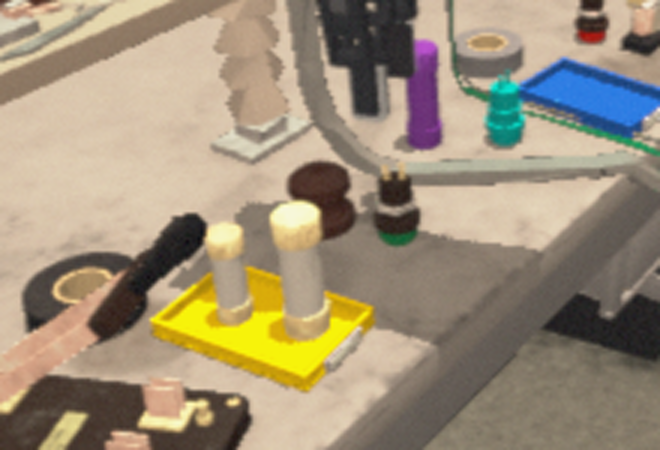

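Both fuses stand upright in the yellow tray at (235,280) and (300,270). For the lamp I'll turn the tool to yaw 40, to keep the wrist camera clear of the conduit.

Call:
{"method": "apply_moves", "body": {"rows": [[[0, 0, 0], [0, 0, -0.28], 0.6], [[0, 0, 0], [0, 0, -0.56], 0.6], [[0.03, 0.07, 0], [0, 0, -0.61], 0.6], [[0.03, 0.07, 0.4], [0, 0, -0.61], 0.6], [[0.03, 0.07, 0.8], [0, 0, -0.61], 0.6], [[0.03, 0.07, 0.935], [0, 0, -0.61], 0.6], [[0.03, 0.07, 0.935], [0, 0, -0.61], 0.6], [[0.03, 0.07, 0.935], [0, 0, -0.61], 0.6]]}}

```text
time: 12.5
ee_pos: [0.471, 0.1212, 0.0889]
tcp_rot: [180.0, -0.1, 40.2]
wrist_force: [-0.5, -0.0, 0.4]
opening: 0.0512
grasp_force: 0.0
```

Call:
{"method": "apply_moves", "body": {"rows": [[[0, 0, 0], [0, 0, 0], 0.3], [[0, 0, 0], [0, 0, 0], 0.1], [[0, 0, 0], [0, 0, 0], 0], [[0, 0, 0], [0, 0, 0], 0], [[0, 0, 0], [0, 0, 0], 0]]}}

```text
time: 13.0
ee_pos: [0.4715, 0.1209, 0.0897]
tcp_rot: [179.9, -0.2, 40.2]
wrist_force: [-1.4, 0.8, 7.9]
opening: 0.0251
grasp_force: 38.7
```

Call:
{"method": "apply_moves", "body": {"rows": [[[0, 0, -0.3], [0, 0, 0], 0], [[0, 0, -0.7], [0, 0, 0], 0], [[0, 0, -1], [0, 0, 0], 0], [[-0.3, 0, -1], [0, 0, 0], 0], [[-0.3, 0, -1], [0, 0, 0], 0]]}}

```text
time: 13.5
ee_pos: [0.4467, 0.1003, 0.1896]
tcp_rot: [179.9, -0.1, 40.2]
wrist_force: [-0.4, 0.4, -1.0]
opening: 0.0254
grasp_force: 39.3
```

```bash
python3 go.py .44 .03 .19 20; python3 snap.py wrist w5;python3 - <<'E'
import cv2
p=cv2.imread('pics/w5.png');cv2.imwrite('pics/w5c.png',cv2.resize(p[180:400,160:410],None,fx=2.5,fy=2.5,interpolation=cv2.INTER_CUBIC))
E
```

```text
pos [0.4467 0.1003 0.1896] shift [-0.505  0.494 -0.005] turn [ 0.002 -0.004  0.672]
[[325.2, 0.0, 285.3], [0.0, 325.2, 212.9], [0.0, 0.0, 1.0]] [[0.645, -0.737, -0.2, 0.499], [-0.764, -0.622, -0.171, 0.145], [0.001, 0.263, -0.965, 0.26], [0.0, 0.0, 0.0, 1.0]]
```

View pics/w5c.png

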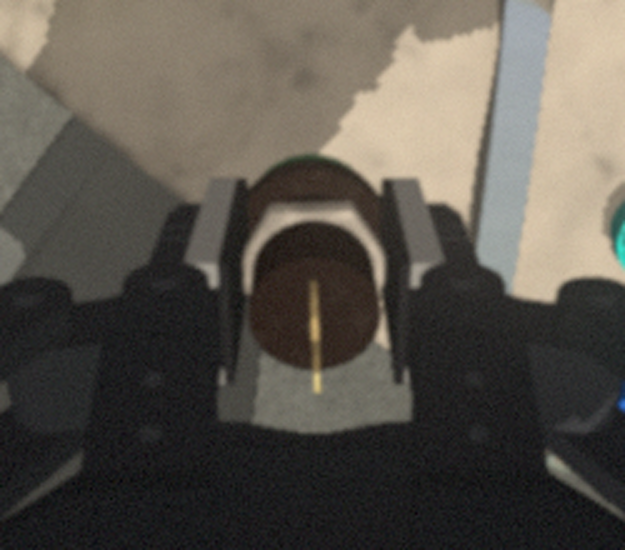

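The lamp is held upright by the flats of its nut, with the green lens just visible at (310,160). I'll carry it to the blue tray.

Call:
{"method": "apply_moves", "body": {"rows": [[[-0.2, 0.2, 0], [0, 0, 0.25], 0], [[-0.4, 0.4, 0], [0, 0, 0.5], 0], [[-0.5, 0.5, 0], [0, 0, 0.67], 0], [[-0.5, 0.5, 0], [0, 0, 0.67], 0], [[-0.5, 0.5, 0], [0, 0, 0.67], 0]]}}

```text
time: 14.05
ee_pos: [0.4419, 0.031, 0.1875]
tcp_rot: [-180.0, -0.0, 20.2]
wrist_force: [0.5, 0.1, -0.0]
opening: 0.0256
grasp_force: 39.3
```

```bash
python3 go.py .445 -.06 .19 0
```

```text
pos [0.4419 0.031  0.1875] shift [-0.285  0.865 -0.025] turn [-0.    -0.001  0.673]
```

Call:
{"method": "apply_moves", "body": {"rows": [[[-0.1, 0.4, 0], [0, 0, 0], 0], [[-0.25, 0.8, 0], [0, 0, 0.2], 0], [[-0.28, 0.87, 0], [0, 0, 0.45], 0], [[-0.28, 0.87, 0], [0, 0, 0.67], 0], [[-0.28, 0.87, 0], [0, 0, 0.67], 0], [[-0.28, 0.87, 0], [0, 0, 0.67], 0]]}}

```text
time: 14.65
ee_pos: [0.4454, -0.0599, 0.1874]
tcp_rot: [180.0, -0.0, 0.3]
wrist_force: [-0.8, 0.4, -1.2]
opening: 0.0251
grasp_force: 39.4
```

```bash
python3 go.py .4765 -.1174 .0935 0
```

```text
pos [ 0.4454 -0.0599  0.1874] shift [0.307 0.577 0.939] turn [ 0.   -0.    0.01]
```

Call:
{"method": "apply_moves", "body": {"rows": [[[0.15, 0.3, 0], [0, 0, 0], 0], [[0.31, 0.58, 0], [0, 0, 0], 0], [[0.31, 0.58, 0.3], [0, 0, 0], 0], [[0.31, 0.58, 0.7], [0, 0, 0], 0], [[0.31, 0.58, 0.88], [0, 0, 0], 0], [[0.31, 0.58, 0.94], [0, 0, 0], 0], [[0.31, 0.58, 0.95], [0, 0, 0], 0], [[0.31, 0.58, 0.95], [0, 0, 0], 0], [[0.31, 0.58, 0.95], [0, 0, 0], 0]]}}

```text
time: 15.55
ee_pos: [0.4766, -0.1181, 0.093]
tcp_rot: [180.0, -0.1, 0.2]
wrist_force: [0.4, 0.4, -0.8]
opening: 0.0249
grasp_force: 39.5
```

Call:
{"method": "apply_moves", "body": {"rows": [[[0, 0, 0], [0, 0, 0], 0.35], [[0, 0, 0], [0, 0, 0], 0.45], [[0, 0, 0], [0, 0, 0], 0.6], [[0, 0, 0], [0, 0, 0], 0.6], [[0, 0, -0.3], [0, 0, 0], 0.6], [[0, 0, -0.7], [0, 0, 0], 0.6], [[0, 0, -1], [0, 0, 0], 0.6], [[0, 0, -1], [0, 0, 0], 0.6]]}}

```text
time: 16.35
ee_pos: [0.4776, -0.119, 0.197]
tcp_rot: [179.9, -0.4, 0.0]
wrist_force: [0.7, 0.4, 0.2]
opening: 0.0513
grasp_force: 0.0
```

```bash
python3 go.py .518 -.222 .185 0;python3 snap.py wrist w6;python3 - <<'E'
from h import *
P=fcloud(load("w6"))
for k,c,lo in [("gl",(.4765,-.1174),.04),("gl",(.4765,-.1174),.014),("rl",(.518,-.222),.035)]:
    B=clus(P,c,.024,lo,.095)
    if len(B):print(k,len(B),np.round(B.min(0),3),np.round(B.max(0),3),np.round((B.min(0)+B.max(0))/2,3))
E
```

```text
pos [ 0.4776 -0.119   0.197 ] shift [0.403 1.03  0.124] turn [ 0.003 -0.013  0.   ]
[[325.2, 0.0, 285.3], [0.0, 325.2, 212.9], [0.0, 0.0, 1.0]] [[0.0, -0.966, -0.259, 0.545], [-1.0, -0.0, -0.001, -0.118], [0.001, 0.259, -0.966, 0.267], [0.0, 0.0, 0.0, 1.0]]
gl 797 [ 0.463 -0.127  0.04 ] [ 0.485 -0.106  0.061] [ 0.474 -0.117  0.051]
gl 1381 [ 0.463 -0.132  0.015] [ 0.489 -0.101  0.061] [ 0.476 -0.117  0.038]
rl 747 [ 0.509 -0.232  0.035] [ 0.53  -0.209  0.058] [ 0.519 -0.221  0.047]
```

```bash
python3 - <<'E'
from h import *
P=np.vstack([cloud(load("top0")).reshape(-1,3),cloud(load("scene0")).reshape(-1,3)])
for y0 in (-.3,-.26,-.22,-.18,-.14):
  for x in np.arange(.54,.70,.02):
    B=P[(abs(P[:,0]-x)<.01)&(abs(P[:,1]-y0)<.02)]
    if len(B):print(round(y0,2),round(x,2),np.round(np.sort(B[:,2])[[0,len(B)//2,-1]],3),end=" ; ")
  print()
E
```

```text
-0.3 0.54 [-0.732  0.     0.006] ; -0.3 0.56 [-0.73  -0.001  0.006] ; -0.3 0.58 [-0.731  0.147  0.293] ; -0.3 0.6 [-0.731  0.065  0.318] ; -0.3 0.62 [-0.732  0.099  0.341] ; -0.3 0.64 [-0.731  0.1    0.355] ; -0.3 0.66 [-0.732  0.297  0.389] ; -0.3 0.68 [-0.729  0.348  0.397] ; 
-0.26 0.54 [-0.732 -0.     0.005] ; -0.26 0.56 [-0.733 -0.     0.005] ; -0.26 0.58 [-0.731  0.149  0.181] ; -0.26 0.6 [-0.729  0.163  0.186] ; -0.26 0.62 [-0.004  0.164  0.188] ; -0.26 0.64 [-0.003  0.165  0.262] ; -0.26 0.66 [-0.003  0.279  0.362] ; -0.26 0.68 [-0.002  0.334  0.391] ; 
-0.22 0.54 [-0.73 -0.    0.03] ; -0.22 0.56 [-0.728  0.     0.005] ; -0.22 0.58 [-0.003  0.152  0.182] ; -0.22 0.6 [-0.003  0.165  0.185] ; -0.22 0.62 [-0.004  0.164  0.183] ; -0.22 0.64 [-0.002  0.165  0.264] ; -0.22 0.66 [-0.001  0.29   0.385] ; -0.22 0.68 [-0.001  0.343  0.395] ; 
-0.18 0.54 [-0.73   0.     0.004] ; -0.18 0.56 [-0.591  0.     0.021] ; -0.18 0.58 [-0.593  0.156  0.182] ; -0.18 0.6 [-0.591  0.165  0.179] ; -0.18 0.62 [-0.004  0.166  0.187] ; -0.18 0.64 [-0.003  0.177  0.269] ; -0.18 0.66 [-0.002  0.281  0.38 ] ; -0.18 0.68 [-0.002  0.333  0.394] ; 
-0.14 0.54 [-0.593  0.002  0.025] ; -0.14 0.56 [-0.587  0.017  0.023] ; -0.14 0.58 [-0.555  0.021  0.182] ; -0.14 0.6 [-0.55   0.165  0.183] ; -0.14 0.62 [-0.554  0.165  0.181] ; -0.14 0.64 [-0.556  0.283  0.376] ; -0.14 0.66 [-0.588  0.333  0.395] ; -0.14 0.68 [-0.593  0.359  0.395] ;
```

Call:
{"method": "apply_moves", "body": {"rows": [[[-0.05, 0.4, 0], [0, 0, 0], 0.8], [[-0.05, 0.8, 0], [0, 0, 0], 0.8], [[-0.05, 1, 0.2], [0, 0, 0], 0.8], [[-0.05, 1, 0.2], [0, 0, 0], 0.8]]}}

```text
time: 16.8
ee_pos: [0.4698, -0.2202, 0.1688]
tcp_rot: [-179.9, 0.2, -0.2]
wrist_force: [-0.6, 0.5, -0.6]
opening: 0.0685
grasp_force: 0.0
```

```bash
python3 go.py .472 -.231 .0885 1
```

```text
pos [ 0.4698 -0.2202  0.1688] shift [0.026 0.109 0.803] turn [-0.003  0.008 -0.039]
```

Call:
{"method": "apply_moves", "body": {"rows": [[[0.02, 0.12, 0], [0, 0, 0], 0.8], [[0.02, 0.12, 0], [0, 0, 0], 0.8], [[0.02, 0.12, 0.4], [0, 0, 0], 0.8], [[0.02, 0.12, 0.7], [0, 0, 0], 0.8], [[0.02, 0.12, 0.8], [0, 0, 0], 0.8], [[0.02, 0.12, 0.8], [0, 0, 0], 0.8], [[0.02, 0.12, 0.8], [0, 0, 0], 0.8]]}}

```text
time: 17.5
ee_pos: [0.4739, -0.2306, 0.0941]
tcp_rot: [179.9, -0.1, 0.0]
wrist_force: [-0.1, -0.1, -0.1]
opening: 0.0686
grasp_force: 0.0
```

Call:
{"method": "apply_moves", "body": {"rows": [[[0, 0, 0], [0, 0, 0], 0.45], [[0, 0, 0], [0, 0, 0], 0.2], [[0, 0, 0], [0, 0, 0], 0], [[0, 0, 0], [0, 0, 0], 0], [[0, 0, 0], [0, 0, 0], 0]]}}

```text
time: 18.0
ee_pos: [0.4738, -0.2309, 0.0939]
tcp_rot: [179.9, -0.1, -0.0]
wrist_force: [-0.2, -0.3, 5.5]
opening: 0.0354
grasp_force: 40.6
```

Call:
{"method": "apply_moves", "body": {"rows": [[[0, 0, -0.3], [0, 0, 0], 0], [[0, 0, -0.7], [0, 0, 0], 0], [[-0.2, 0.3, -0.9], [0, 0, 0], 0], [[-0.39, 0.7, -0.9], [0, 0, 0], 0], [[-0.39, 1, -0.9], [0, 0, 0], 0], [[-0.39, 1, -0.9], [0, 0, 0], 0], [[-0.39, 1, -0.9], [0, 0, 0], 0]]}}

```text
time: 18.7
ee_pos: [0.4339, -0.331, 0.1825]
tcp_rot: [-180.0, 0.0, -0.1]
wrist_force: [-0.4, 0.6, -0.9]
opening: 0.0356
grasp_force: 40.3
```

```bash
python3 go.py .435 -.353 .0970 -3
```

```text
pos [ 0.4339 -0.331   0.1825] shift [0.012 0.22  0.855] turn [-0.     0.     0.097]
```

Call:
{"method": "apply_moves", "body": {"rows": [[[0.01, 0.22, 0], [0, 0, 0.1], 0], [[0.01, 0.22, 0.3], [0, 0, 0.1], 0], [[0.01, 0.22, 0.6], [0, 0, 0.1], 0], [[0.01, 0.22, 0.8], [0, 0, 0.1], 0], [[0.01, 0.22, 0.86], [0, 0, 0.1], 0], [[0.01, 0.22, 0.87], [0, 0, 0.1], 0], [[0.01, 0.22, 0.87], [0, 0, 0.1], 0], [[0.01, 0.22, 0.87], [0, 0, 0.1], 0]]}}

```text
time: 19.5
ee_pos: [0.4355, -0.3515, 0.0965]
tcp_rot: [-180.0, -0.0, -2.9]
wrist_force: [-3.8, 2.3, 7.4]
opening: 0.0358
grasp_force: 40.3
```

Call:
{"method": "apply_moves", "body": {"rows": [[[0, 0, 0], [0, 0, 0], 0.5], [[0, 0, 0], [0, 0, 0], 0.55], [[0, 0, 0], [0, 0, 0], 0.65], [[0, 0, 0], [0, 0, 0], 0.65], [[0, 0, -0.3], [0, 0, 0], 0.65], [[0, 0, -0.7], [0, 0, 0], 0.65], [[0, 0, -1], [0, 0, 0], 0.65], [[0, 0, -1], [0, 0, 0], 0.65]]}}

```text
time: 20.3
ee_pos: [0.4364, -0.3535, 0.2003]
tcp_rot: [179.8, -0.3, -3.0]
wrist_force: [-0.3, -0.1, -0.7]
opening: 0.0555
grasp_force: 0.0
```

```bash
python3 snap.py wrist w7;python3 - <<'E'
from h import *
import numpy as np
P=fcloud(load("w7"))
for k,c,lo in [("re",(.435,-.353),.03),("re",(.435,-.353),.014),("rl",(.518,-.222),.035)]:
    B=clus(P,c,.026,lo,.095)
    if len(B):print(k,len(B),np.round(B.min(0),3),np.round(B.max(0),3),np.round((B.min(0)+B.max(0))/2,3))
from workcell import sensors
from scipy.spatial.transform import Rotation as R
# tilted grasp: tool z leans outward (+x) by 25 deg
Rt=R.from_euler("y",-25,degrees=True)*R.from_euler("x",180,degrees=True)
o=sensors.get_obs();C=R.from_euler("xyz",o["tcp_rot"],degrees=True)
tz=Rt.apply([0,0,1]);print("tz",tz)
for nm,g in (("above",np.array([.519,-.221,.036])-.075*tz),("grasp",np.array([.519,-.221,.036]))):
    t=g-.054*tz;print(nm,np.round(t,4),"from",np.round(o["ee_pos"],4),"shift",np.round(C.inv().apply(t-o["ee_pos"])*10,3),"turn",np.round(np.degrees((C.inv()*Rt).as_rotvec())/30,3))
E
```

```text
[[325.2, 0.0, 285.3], [0.0, 325.2, 212.9], [0.0, 0.0, 1.0]] [[-0.052, -0.964, -0.26, 0.504], [-0.999, 0.051, 0.01, -0.356], [0.004, 0.26, -0.966, 0.271], [0.0, 0.0, 0.0, 1.0]]
re 1101 [ 0.419 -0.363  0.03 ] [ 0.446 -0.337  0.065] [ 0.432 -0.35   0.048]
re 1774 [ 0.419 -0.368  0.014] [ 0.449 -0.332  0.065] [ 0.434 -0.35   0.04 ]
rl 695 [ 0.508 -0.233  0.035] [ 0.53  -0.21   0.058] [ 0.519 -0.221  0.047]
tz [ 4.22618262e-01 -1.22464680e-16 -9.06307787e-01]
above [ 0.4645 -0.221   0.1529] from [ 0.4359 -0.3531  0.1977] shift [ 0.215 -1.336  0.445] turn [ 0.027  0.827 -0.098]
grasp [ 0.4962 -0.221   0.0849] from [ 0.4359 -0.3531  0.1977] shift [ 0.529 -1.354  1.126] turn [ 0.027  0.827 -0.098]
```

View pics/w7.png

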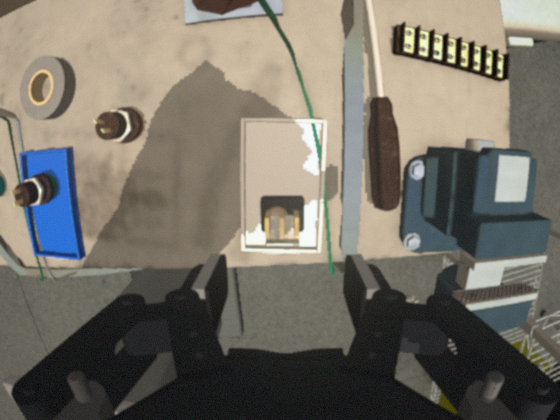

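The relay stands in the white tray at (280,220), the green lamp is in the blue tray at (35,190), and the red lamp is at (120,124). The red lamp sits by an overhanging shelf, so I'll take it with a tilted tool.

Call:
{"method": "apply_moves", "body": {"rows": [[[0, -0.3, 0], [0, 0, -0.1], 0.6], [[0, -0.6, 0], [0.01, 0.27, -0.1], 0.6], [[0, -1, 0], [0.02, 0.54, -0.1], 0.6], [[0, -1, 0], [0.027, 0.827, -0.1], 0.6], [[0, -1, 0], [0.027, 0.827, -0.1], 0.6], [[0, -1, 0], [0.027, 0.827, -0.1], 0.6]]}}

```text
time: 20.95
ee_pos: [0.4397, -0.2528, 0.1951]
tcp_rot: [-179.9, -24.7, -0.0]
wrist_force: [-0.1, 0.0, 0.3]
opening: 0.051
grasp_force: 0.0
```

```bash
cat > tilt.py <<'E'
import sys,numpy as np
from scipy.spatial.transform import Rotation as R
from workcell import sensors
a=np.array(list(map(float,sys.argv[1:4])))  # grasp point
Rt=R.from_euler("y",-25,degrees=True)*R.from_euler("x",180,degrees=True)
o=sensors.get_obs();C=R.from_euler("xyz",o["tcp_rot"],degrees=True)
t=a-.054*Rt.apply([0,0,1]);gp=o["ee_pos"]+.054*C.apply([0,0,1])
print("grasp now",np.round(gp,4),"shift",np.round(C.inv().apply(t-o["ee_pos"])*10,3),"turn",np.round(np.degrees((C.inv()*Rt).as_rotvec())/30,3))
E
python3 tilt.py .487 -.221 .104; python3 tilt.py .519 -.221 .036
```

```text
grasp now [ 0.4622 -0.2527  0.1461] shift [ 0.047 -0.318  0.486] turn [-0.004  0.012 -0.001]
grasp now [ 0.4622 -0.2527  0.1461] shift [ 0.054 -0.316  1.238] turn [-0.004  0.012 -0.001]
```

Call:
{"method": "apply_moves", "body": {"rows": [[[0.05, -0.2, 0], [0, 0.01, 0], 0.6], [[0.05, -0.32, 0.2], [0, 0.01, 0], 0.6], [[0.05, -0.32, 0.5], [0, 0.01, 0], 0.6], [[0.05, -0.32, 0.5], [0, 0.01, 0], 0.6], [[0.05, -0.32, 0.5], [0, 0.01, 0], 0.6]]}}

```text
time: 21.45
ee_pos: [0.4663, -0.221, 0.1522]
tcp_rot: [-179.8, -24.9, -0.0]
wrist_force: [0.1, 0.1, 0.0]
opening: 0.0515
grasp_force: 0.0
```

```bash
python3 tilt.py .519 -.221 .036
```

```text
grasp now [ 0.4891 -0.2208  0.1032] shift [-0.013  0.003  0.736] turn [-0.006  0.002 -0.   ]
```

Call:
{"method": "apply_moves", "body": {"rows": [[[-0.01, 0, 0.3], [0, 0, 0], 0.6], [[-0.01, 0, 0.55], [0, 0, 0], 0.6], [[-0.01, 0, 0.74], [0, 0, 0], 0.6], [[-0.01, 0, 0.74], [0, 0, 0], 0.6], [[-0.01, 0, 0.74], [0, 0, 0], 0.6]]}}

```text
time: 21.95
ee_pos: [0.4967, -0.221, 0.0862]
tcp_rot: [-179.9, -25.1, 0.0]
wrist_force: [-0.0, 0.1, -0.6]
opening: 0.0509
grasp_force: 0.0
```

Call:
{"method": "apply_moves", "body": {"rows": [[[0, 0, 0], [0, 0, 0], 0.3], [[0, 0, 0], [0, 0, 0], 0.1], [[0, 0, 0], [0, 0, 0], 0], [[0, 0, 0], [0, 0, 0], 0], [[0, 0, 0], [0, 0, 0], 0]]}}

```text
time: 22.45
ee_pos: [0.497, -0.221, 0.0869]
tcp_rot: [-180.0, -25.3, 0.0]
wrist_force: [-2.6, -1.7, 6.9]
opening: 0.024
grasp_force: 43.2
```

```bash
python3 tilt.py .487 -.18 .14
```

```text
grasp now [ 0.5201 -0.221   0.0381] shift [ 0.139 -0.411 -1.062] turn [-0.002 -0.01   0.001]
```

Call:
{"method": "apply_moves", "body": {"rows": [[[0, 0, -0.25], [0, 0, 0], 0], [[0, 0, -0.6], [0, 0, 0], 0], [[0, 0, -1], [0, 0, 0], 0], [[0, -0.3, -1], [0, 0, 0], 0], [[0, -0.7, -1], [0, 0, 0], 0], [[0, -1, -1], [0, 0, 0], 0], [[0, -1, -1], [0, 0, 0], 0]]}}

```text
time: 23.15
ee_pos: [0.4535, -0.1182, 0.1764]
tcp_rot: [-179.8, -25.2, 0.2]
wrist_force: [0.3, 0.4, -0.2]
opening: 0.0237
grasp_force: 43.0
```

```bash
cat > d.py <<'E'
import sys,numpy as np
from scipy.spatial.transform import Rotation as R
from workcell import sensors
o=sensors.get_obs();C=R.from_euler("xyz",o["tcp_rot"],degrees=True)
print(np.round(o["ee_pos"],4),np.round(C.inv().apply(np.array(list(map(float,sys.argv[1:4])))-o["ee_pos"])*10,3))
E
python3 d.py .4065 -.1142 .14; python3 d.py .4065 -.1142 .0905; python3 snap.py wrist w8;python3 - <<'E'
import cv2
p=cv2.imread('pics/w8.png');cv2.imwrite('pics/w8c.png',cv2.resize(p[150:400,140:430],None,fx=2.3,fy=2.3,interpolation=cv2.INTER_CUBIC))
E
```

```text
[ 0.4535 -0.1182  0.1764] [-0.58  -0.041  0.13 ]
[ 0.4535 -0.1182  0.1764] [-0.791 -0.04   0.578]
[[325.2, 0.0, 285.3], [0.0, 325.2, 212.9], [0.0, 0.0, 1.0]] [[0.005, -0.985, 0.17, 0.485], [-1.0, -0.004, 0.004, -0.117], [-0.003, -0.17, -0.985, 0.269], [0.0, 0.0, 0.0, 1.0]]
```

View pics/w8c.png

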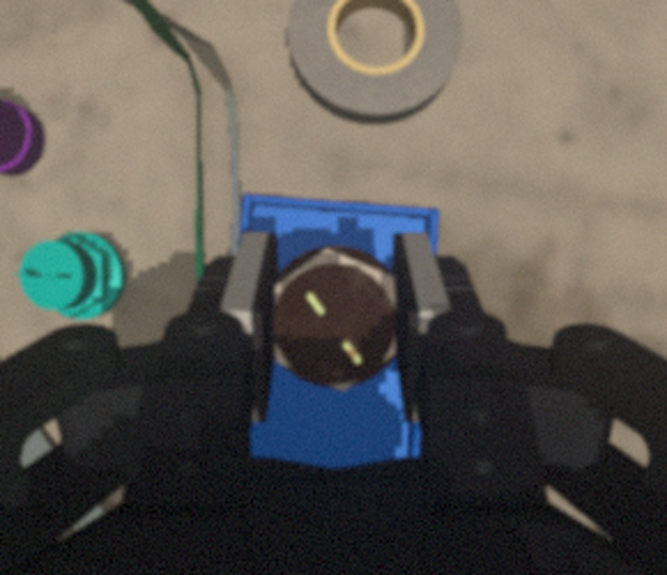

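The red lamp is held upright at (335,320) above the blue tray. I'll back off horizontally first, then lower.

Call:
{"method": "apply_moves", "body": {"rows": [[[-0.2, -0.04, -0.1], [0, 0, 0], 0], [[-0.425, -0.04, -0.2], [0, 0, 0], 0], [[-0.425, -0.04, -0.2], [0, 0, 0], 0], [[-0.55, -0.04, 0.06], [0, 0, 0], 0], [[-0.67, -0.04, 0.32], [0, 0, 0], 0], [[-0.75, -0.04, 0.49], [0, 0, 0], 0], [[-0.78, -0.04, 0.56], [0, 0, 0], 0], [[-0.79, -0.04, 0.58], [0, 0, 0], 0], [[-0.79, -0.04, 0.58], [0, 0, 0], 0], [[-0.79, -0.04, 0.58], [0, 0, 0], 0]]}}

```text
time: 24.2
ee_pos: [0.4073, -0.1168, 0.0904]
tcp_rot: [-179.9, -25.2, 0.0]
wrist_force: [-0.2, -0.0, -0.9]
opening: 0.0239
grasp_force: 43.3
```

```bash
python3 d.py .4065 -.1142 .09
```

```text
[ 0.4073 -0.1168  0.0904] [-0.009 -0.026 -0.   ]
```

Now release, and retreat along the tool axis.

Call:
{"method": "apply_moves", "body": {"rows": [[[0, 0, 0], [0, 0, 0], 0.35], [[0, 0, 0], [0, 0, 0], 0.45], [[0, 0, 0], [0, 0, 0], 0.6], [[0, 0, 0], [0, 0, 0], 0.6], [[0, 0, -0.3], [0, 0, 0], 0.6], [[0, 0, -0.7], [0, 0, 0], 0.6], [[0, 0, -1], [0, 0, 0], 0.6], [[0, 0, -1], [0, 0, 0], 0.6]]}}

```text
time: 25.0
ee_pos: [0.3649, -0.1173, 0.1847]
tcp_rot: [180.0, -25.5, 0.1]
wrist_force: [1.1, 0.3, 0.2]
opening: 0.0515
grasp_force: 0.0
```

Call:
{"method": "apply_moves", "body": {"rows": [[[0.2, 0, -0.4], [0, 0, 0], 0.6], [[0.3, 0.4, -0.7], [0, 0, 0], 0.6], [[0.3, 0.8, -0.7], [0, 0, 0], 0.6], [[0.3, 1, -0.7], [0, 0, 0], 0.6], [[0.3, 1, -0.7], [0, 0, 0], 0.6]]}}

```text
time: 25.5
ee_pos: [0.362, -0.219, 0.2549]
tcp_rot: [-179.8, -25.0, -0.2]
wrist_force: [-1.3, -0.5, 0.3]
opening: 0.0512
grasp_force: 0.0
```

```bash
python3 snap.py scene s9; python3 snap.py top t9; python3 - <<'E'
from h import *
s=load("s9");t=load("t9")
T0=load("top0")
P=np.vstack([cloud(t).reshape(-1,3),cloud(s).reshape(-1,3)])
for k,c,lo in [("fl",(.452,.226),.06),("fs",(.4985,.2395),.045),("gl",(.475,-.117),.035),("rl",(.4285,-.116),.035),("re",(.434,-.35),.03),("ins",(.5,.128),.02)]:
    B=clus(P,c,.022,lo,.1)
    if len(B):print(k,len(B),np.round(B.min(0),3),np.round(B.max(0),3),np.round((B.min(0)+B.max(0))/2,3))
for a,b in((190,188),(283,166)): # pixel diff at insulator and tape
    d=np.abs(t["p"][b:b+36,a:a+36].astype(int)-T0["p"][b:b+36,a:a+36]).mean();print("diff",d)
a=cv2.resize(t["p"][165:275,130:430],None,fx=2.6,fy=2.6,interpolation=2)
b=cv2.resize(s["p"][165:300,140:400],None,fx=2.3,fy=2.3,interpolation=2)
o=np.zeros((600,780,3),np.uint8);o[:286]=a;o[286:286+b.shape[0],:b.shape[1]]=b
cv2.imwrite("pics/fin.png",o[:,:,::-1])
E
```

```text
[[394.1, 0.0, 276.8], [0.0, 394.1, 205.5], [0.0, 0.0, 1.0]] [[-0.84, -0.237, 0.488, 0.036], [-0.542, 0.383, -0.748, 0.617], [-0.01, -0.893, -0.45, 0.449], [0.0, 0.0, 0.0, 1.0]]
[[386.9, 0.0, 277.4], [0.0, 386.9, 208.3], [0.0, 0.0, 1.0]] [[-0.048, -0.974, 0.22, 0.285], [-0.999, 0.048, -0.005, -0.063], [-0.006, -0.22, -0.976, 0.995], [0.0, 0.0, 0.0, 1.0]]
fl 392 [0.437 0.208 0.06 ] [0.466 0.237 0.088] [0.452 0.223 0.074]
fs 226 [0.485 0.226 0.045] [0.508 0.248 0.065] [0.496 0.237 0.055]
gl 157 [ 0.459 -0.131  0.035] [ 0.484 -0.106  0.062] [ 0.472 -0.118  0.049]
rl 158 [ 0.414 -0.13   0.035] [ 0.44  -0.102  0.061] [ 0.427 -0.116  0.048]
re 251 [ 0.415 -0.366  0.03 ] [ 0.445 -0.337  0.069] [ 0.43  -0.352  0.05 ]
ins 233 [0.5   0.111 0.02 ] [0.521 0.147 0.046] [0.511 0.129 0.033]
diff 4.4187242798353905
diff 2.568158436213992
```

View pics/fin.png

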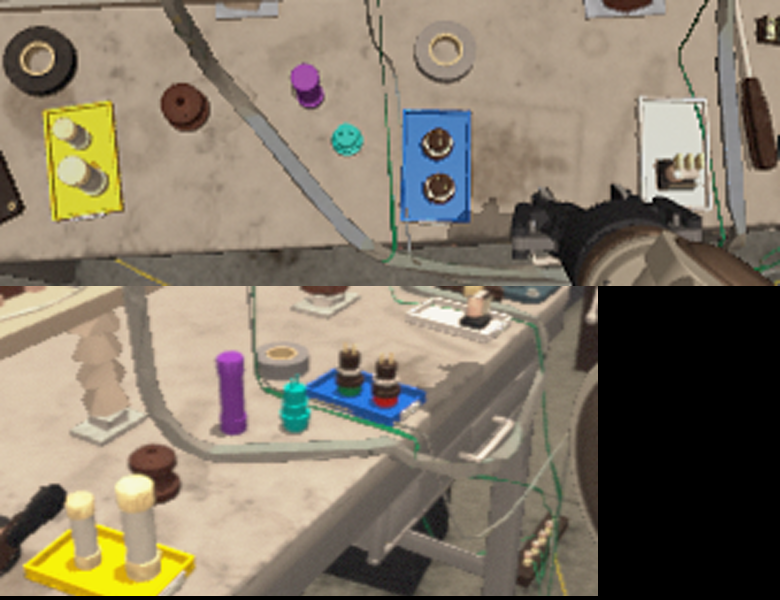

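The final view shows all five parts upright in their trays: fuses in yellow at (68,135) and (80,175), lamps in blue at (437,143) and (437,187), and the relay in white at (678,172). The insulator (185,105) and tape (443,50) haven't moved.

```bash
python3 -c "
from workcell import bot
print(bot.job_done())"
```

```text
the job is handed in; nothing more can be done
None
```

I handed the job in at about 26 s: both fuses are in the yellow tray, both lamps in the blue and the relay in the white, all standing upright and released; the insulator and tape are where they were (the hand-in call returned no verdict).

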